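# Pack the service kit tray at the parts counter

## Robot

A 6-joint arm with a two-finger parallel gripper is mounted at the origin on the work surface. World frame = base frame: x ahead of the robot, y to its left, z up, the work surface at z = 0. Lengths are in m, angles in rad, forces in N, time in s.
With the tool pointing down it reaches from about 0.275 to 0.875 m from the base axis. Payload 12.5 kg.
Tool frame: the origin (TCP) lies on the centre line of the jaws, within the pads' length; the fingertips stand r.finger_overhang ahead of it and the grasp point (between the pads) lies 3 mm ahead of it (r.finger_overhang is the distance from the TCP to the fingertips, in m); z points along the fingers, y is the direction in which the jaws open and shut (so a half turn about z gives the same grasp; the last joint's range is limited). The gripper opens to 85 mm and grips with 20 to 120 N. Pads are 22 mm wide; open, the fingers measure 114 mm over their backs; the gripper's body (76 mm by 85 mm) begins 54 mm behind the grasp point. The pads swing forward as they close: fully open they stand 13 mm farther back than shut.
Start: joints at [-1.311, 0.351, 1.652, -0, 1.139, -0.085], TCP at [0.186, -0.518, 0.22] pointing down, gripper open.
Joint ranges: [-2.75, 2.75], [-0.79, 2.1], [0.01, 2.65], [-1.57, 4.71], [0.07, 3.14], [-2.87, 2.87]. Speed limits (rad/s): [2.22, 2.22, 2.79, 3.14, 3.14, 3.14].

## Interface

Orientations are given as a unit quaternion [x, y, z, w].
In Python, from cell import r, optics gives the robot as it stands. The module is installed in compiled form; this text tells all that it offers. Calls block until the motion is done:
- r.move_to(position, orientation): joint-space move of the TCP to a pose.
- r.move_linear(position, rot=None, vel=0.15): straight line of the TCP; rot=None keeps the orientation; vel is the mean speed in m/s.
- r.set_joints(angles): joint-space move.
- r.set_gripper(opening, squeeze=None): opening from 0.0 (shut) to 1.0 (fully open); squeeze is the grip in N (None keeps the last); returns when the fingers have stopped.
- r.sleep(seconds).
- r.inverse_kinematics(position, orientation): joint angles nearest the present ones, or None.
- optics.get_image(name): name is "scene" or "side" or "wrist"; returns a dict with "pixels" (400x640x3 uint8, red, green, blue), "depth" (400x640 float32, m along the optical axis (not along the pixel's ray), 0 where there is no reading), "fx", "fy", "cx", "cy" (pixels), "camera_from_world" (4x4, takes a point from world to camera coordinates); the wrist camera has in their place "mount" (4x4, takes a point from camera to tool coordinates, whose origin is the TCP and whose axes are the flange's). Camera axes: x right, y down, z forward; pixel columns grow to the right and rows downward; lengths in m; the calibration is good to about 2 mm. A picture is of the moment at which its call begins: read the wrist's pose just before it.
A pose or a line that the arm cannot do raises r.PlanningError and nothing moves.
- r.hand_in(): hands the job in, once; it reports no verdict.
Readings, each from a call of its own:
- r.current_t(): time.
- r.current_q(): joint angles.
- r.current_qvel(): joint speeds.
- r.current_effort(): joint torques, N m.
- r.current_tool_pos(): TCP position.
- r.current_ee_rot(): TCP orientation.
- r.current_contact_force(): force on the tool from outside, world axes, zero at the start.
- r.current_torque(): the same for the moment, N m.
- r.current_opening(): opening from 0.0 (shut) to 1.0 (fully open).
Only numpy, scipy, OpenCV 4.12 (cv2) and the standard library are available. Lean on these libraries where they do the work, as an engineer would, in place of code of your own. Each camera call takes 0.05 s, during which the arm holds its last target.

## Task

Pack the service kit: set the short oil filter upright in the round cell of the black tray, the open bearing flat over the post, the brake pad lying flat lengthwise in the long cell, and the relay flat in the square cell, each right way up as it lies now and resting fully down on its cell's floor. Leave the tall oil filter and the closed idler pulley standing where they are.

Things in the scene. Friction and masses are not known exactly. Their poses are not given: they have to be found in the camera images.
- filter_center (a point): SHORT oil filter: upright white painted canister with a domed fluted top, 60 mm across, 62 mm tall, about 0.28 kg. Point: its centre, half-way up; z axis up. Belongs in the round cell.
- bearing_center (a point): Wheel bearing: steel ring lying flat, 60 mm across, 20 mm thick, with an open hole 32 mm across right through the middle, about 0.22 kg. Point: its centre, half-way up (10 mm above its underside). Belongs over the post of the post cell.
- pad_center (a point): Brake pad lying flat: dark steel backing plate 80 x 40 x 6 mm with two grey friction blocks on top, 22 mm thick in all, 40 mm wide, about 0.25 kg. Point: its centre, 11 mm above its underside; x axis along its 80 mm length, y across its 40 mm width, z up. Belongs in the long cell, lengthwise.
- relay_center (a point): Relay: black plastic block, 46 x 46 mm and 34 mm tall with a small grey square on top, about 0.09 kg. Point: its centre, 17 mm above its underside; x and y axes square to its sides, z up. Belongs in the square cell.
- tall_filter_center (a point): TALL oil filter, a look-alike to leave alone: same canister as the short one, 60 mm across, but 95 mm tall. Point: its centre, half-way up.
- pulley_center (a point): Idler pulley, a look-alike to leave alone: same steel disc as the bearing, 60 mm across and 20 mm thick, but its middle is closed by a hub with a dark bolt head (26 mm high there). Point: on its axis, 10 mm above its underside.
- round_cell_in (a point): Round cell. One of four white-floored liners with grey rims, each 106 x 106 mm, that fill the flat black kit tray two by two (centres 108 mm apart; tray 236 mm square, rim 10 mm above the table); fixed, with the tray's yaw. Point: centre of the liner's floor, 7 mm above the table; z up. A round rim, 84 mm inside and 92 mm outside diameter, stands 6 mm above this floor.
- post_cell_in (a point): Post cell. One of four white-floored liners with grey rims, each 106 x 106 mm, that fill the flat black kit tray two by two (centres 108 mm apart; tray 236 mm square, rim 10 mm above the table); fixed, with the tray's yaw. Point: centre of the liner's floor, 7 mm above the table; z up. A steel post 14 mm in diameter stands in the middle, 18 mm above this floor; no walls.
- long_cell_in (a point): Long cell. One of four white-floored liners with grey rims, each 106 x 106 mm, that fill the flat black kit tray two by two (centres 108 mm apart; tray 236 mm square, rim 10 mm above the table); fixed, with the tray's yaw. Point: centre of the liner's floor, 7 mm above the table; z up. A rectangular rim, 98 mm inside along its x axis and 60 mm inside along y, 3 mm thick, stands 6 mm above this floor.
- square_cell_in (a point): Square cell. One of four white-floored liners with grey rims, each 106 x 106 mm, that fill the flat black kit tray two by two (centres 108 mm apart; tray 236 mm square, rim 10 mm above the table); fixed, with the tray's yaw. Point: centre of the liner's floor, 7 mm above the table; z up. A square rim, 70 x 70 mm inside, square to its x and y axes, 3 mm thick, stands 6 mm above this floor.
Mind the look-alikes: they are no part of the job. Leave any yellow look-alike of the part that bears relay_center alone.

How it is judged:
At the end, for the whole second after the job is handed in: Centred on their cells: filter within 16 mm, bearing 13, pad 18 (0.45 rad of lengthwise), relay 20; each down on the cell floor (within 4 mm), upright within 0.12 rad, at rest; tall filter and pulley upright within 0.12 rad and within 30 mm of their start (horizontal distance between filter_center and round_cell_in below 0.016 m and z of filter_center in the frame of round_cell_in below 0.035 m and angle between each of filter_center, bearing_center, pad_center, relay_center, tall_filter_center, pulley_center's own z axis and vertical below 0.12 rad and linear speed of each of filter, bearing, pad, relay below 0.02 m/s and horizontal distance between bearing_center and post_cell_in below 0.013 m and z of bearing_center in the frame of post_cell_in below 0.014 m and horizontal distance between pad_center and long_cell_in below 0.018 m and z of pad_center in the frame of long_cell_in below 0.015 m and horizontal distance between relay_center and square_cell_in below 0.02 m and z of relay_center in the frame of square_cell_in below 0.021 m and angle between the x axis of pad_center and the x axis of long_cell_in, either way round below 0.45 rad and distance of each of tall_filter_center, pulley_center from where it was at the start of the episode below 0.03 m); the robot touches nothing.
It fails at once if the tall filter was moved or toppled (distance of tall_filter_center from where it was at the start of the episode above 0.03 m or angle between tall_filter_center's own z axis and vertical above 0.35 rad).
It fails at once if the idler pulley was moved or tipped (distance of pulley_center from where it was at the start of the episode above 0.03 m or angle between pulley_center's own z axis and vertical above 0.35 rad).
It also fails if it takes over 120 s, if anything falls off the work surface, if the arm or the gripper's body presses on something with over 40 N, if the wrist force passes 120 N, or if a joint passes its speed limit or range.

## Working session

There is one attempt and no reset: what is moved stays moved. The work goes in short steps, each a Python script; the robot and the scene stay as the last script left them, time stands still between calls to the robot, and variables do not carry over. Pictures are saved under pics/ and viewed, and the job is handed in when it is done.

```bash
mkdir -p pics; cat > h.py <<'E'
import numpy as np, cv2, pickle
from cell import r, optics
def snap(n,f):
    im=optics.get_image(n); pickle.dump(im,open(f'pics/{f}.pkl','wb')); cv2.imwrite(f'pics/{f}.png',im['pixels'][:,:,::-1]); return im
def world(im,u,v,z=None,T=None):
    # pixel->world; at plane z or by depth
    if T is None: T=np.linalg.inv(np.array(im['camera_from_world']))
    d=np.array([(u-im['cx'])/im['fx'],(v-im['cy'])/im['fy'],1.])
    if z is None: s=im['depth'][int(round(v)),int(round(u))]
    else:
        s=(z-T[2,3])/(T[:3,:3]@d)[2]
    return T[:3,:3]@(d*s)+T[:3,3]
E
python3 - <<'E'
from h import *
print(r.current_t(), r.current_ee_rot(), r.finger_overhang)
for n in('scene','side','wrist'):
    im=snap(n,n+'0'); print(n,{k:im[k] for k in im if k not in('pixels','depth')})
E
```

```text
0.0 [ 9.85174799e-01  1.71552432e-01 -6.14980170e-05 -6.11568779e-04] 0.022
scene {'fx': 406.220152721346, 'fy': 406.220152721346, 'cx': 322.4886121458507, 'cy': 199.03804680363248, 'camera_from_world': array([[ 0.42726803,  0.90404568,  0.01197654, -0.18123346],
       [ 0.7535593 , -0.34876338, -0.55723647, -0.38406915],
       [-0.49959025,  0.24711436, -0.83026747,  1.36836976],
       [ 0.        ,  0.        ,  0.        ,  1.        ]])}
side {'fx': 395.05858126720375, 'fy': 395.05858126720375, 'cx': 319.12202337411435, 'cy': 196.92215522176593, 'camera_from_world': array([[-0.8648926 , -0.50165838,  0.01731074,  0.41336227],
       [-0.34251449,  0.56460534, -0.75093584,  0.25076323],
       [ 0.36693952, -0.65540803, -0.66014824,  0.99211227],
       [ 0.        ,  0.        ,  0.        ,  1.        ]])}
wrist {'fx': 318.3982240763412, 'fy': 318.3982240763412, 'cx': 323.4151677764445, 'cy': 197.87893962114103, 'mount': array([[-7.52400658e-05, -9.52722082e-01, -3.03843099e-01,
         7.81823228e-02],
       [ 9.99999970e-01, -8.51717879e-07, -2.44957392e-04,
        -3.62819366e-04],
       [ 2.33117528e-04, -3.03843108e-01,  9.52722053e-01,
        -1.54237525e-01],
       [ 0.00000000e+00,  0.00000000e+00,  0.00000000e+00,
         1.00000000e+00]])}
```

View pics/scene0.png

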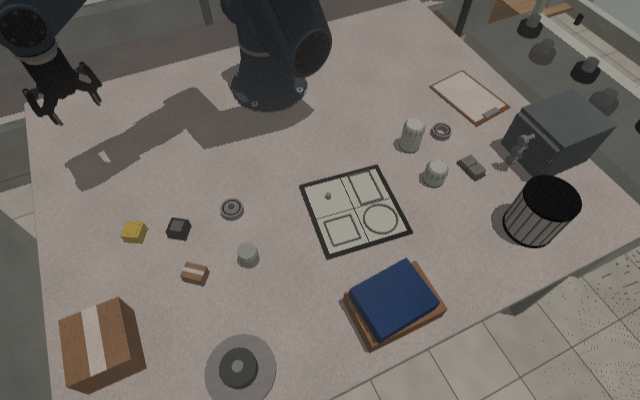

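View pics/side0.png

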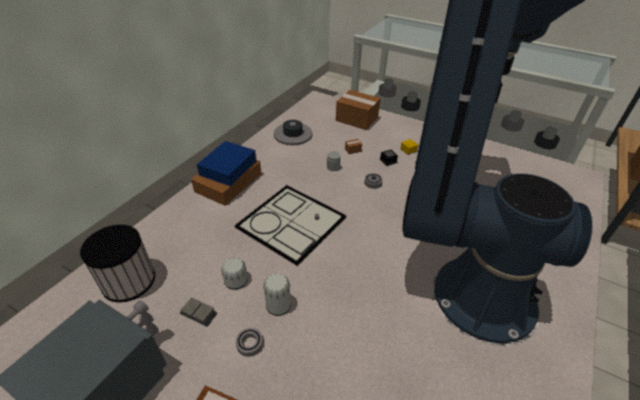

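Candidates:
- **Filter:** canisters at scene (412,133), (435,172) and a small can at (248,255).
- **Bearing:** rings at (441,130) and (232,208).
- **Relay:** blocks at (178,228) black and (133,232) yellow.
- **Pad:** (471,167) dark, and a brown box at (194,272).

I'll check these in enlarged crops.

```bash
python3 - <<'E'
import cv2,numpy as np
a=cv2.imread('pics/scene0.png')
c1=cv2.resize(a[105:195,385:505],None,fx=5,fy=5,interpolation=cv2.INTER_CUBIC)
c2=cv2.resize(a[190:290,110:270],None,fx=5,fy=5,interpolation=cv2.INTER_CUBIC)
c3=cv2.resize(a[160:262,290:420],None,fx=5.5,fy=5.5,interpolation=cv2.INTER_CUBIC)
for i,c in enumerate((c1,c2,c3)): cv2.imwrite(f'pics/c{i}.png',c)
E
```

```text
(no output)
```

View pics/c0.png

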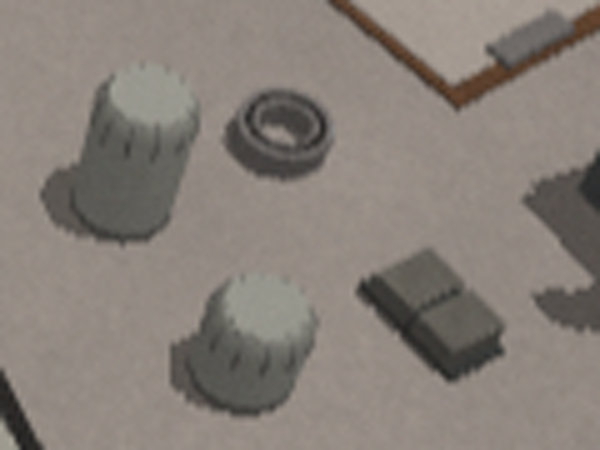

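View pics/c1.png

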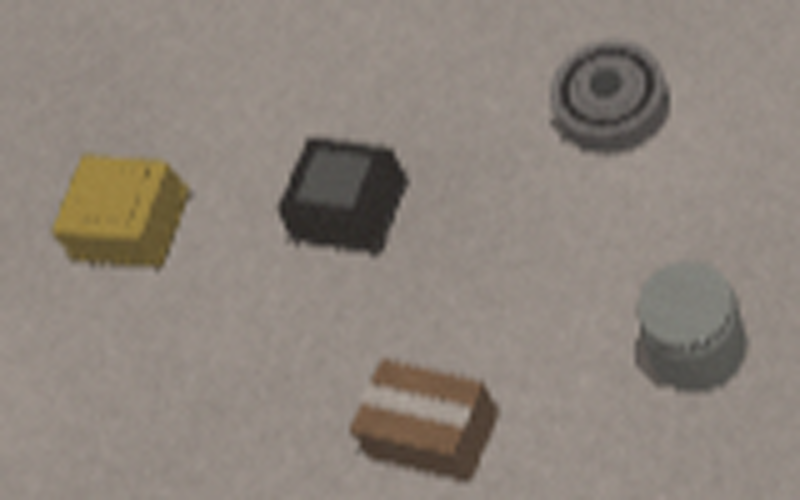

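View pics/c2.png

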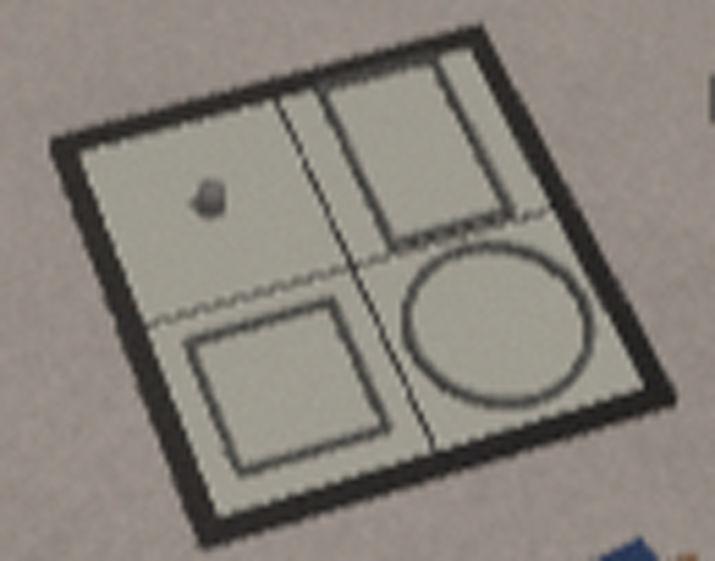

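The crops settle it. The open bearing is at (441,130) and the closed pulley with its hub is at (232,208). The short filter is at (435,172) with the tall one at (412,133). The black relay is at (178,228) and the pad at (471,167). Next I'll use depth to get positions.

```bash
cat > loc.py <<'E'
from h import *
def pts(im,T=None):
    v,u=np.mgrid[0:400,0:640]
    d=im['depth'].astype(float)
    P=np.stack([(u-im['cx'])/im['fx']*d,(v-im['cy'])/im['fy']*d,d],-1)
    if T is None: T=np.linalg.inv(np.array(im['camera_from_world']))
    return P@T[:3,:3].T+T[:3,3]
E
python3 - <<'E'
from loc import *
ims={n:pickle.load(open(f'pics/{n}0.pkl','rb')) for n in('scene','side')}
im=ims['scene']
f=lambda x,y,z:np.round(world(im,290+x/5.5,160+y/5.5,z),4)
C=[f(50,142,.01),f(484,25,.01),f(677,400,.01),f(203,548,.01)]
print('corners',C,'centre',np.mean(C,0),[np.linalg.norm(C[i]-C[i-1]) for i in range(4)])
for n,c in dict(post=(212,213,.007),rnd=(499,324,.013),sq=(289,388,.013),lng=(420,155,.013)).items(): print(n,f(*c))
O={'tall':(412,133),'short':(435,172),'bearing':(441,130),'pad':(471,167),'relay':(178,228),'pulley':(232,208)}
W={}
for n,i in ims.items():
    P=pts(i); print(n,'table z',np.median(P[i['depth']>0][:,2]))
    for o,(u,v) in O.items():
        if n=='scene':
            c=world(im,u,v,.02 if o in('bearing','pad','pulley') else .045 if o!='relay' else .03); W[o]=c
        m=(i['depth']>0)&(np.linalg.norm(P[...,:2]-W[o][:2],axis=-1)<.055)&(P[...,2]>.008)
        Q=P[m]; zt=np.percentile(Q[:,2],97); 
        t=Q[Q[:,2]>zt-.008]
        box=cv2.minAreaRect((t[:,:2]*1000).astype(np.float32))
        print(o,len(Q),'ztop %.4f'%zt,'topmean',np.round(t.mean(0),4),'rect',np.round(box[0],1),np.round(box[1],1),round(box[2],1),'med',np.round(np.median(Q,0),4))
E
```

```text
corners [array([ 0.4333, -0.0761,  0.01  ]), array([0.4593, 0.1601, 0.01  ]), array([0.6929, 0.131 , 0.01  ]), array([ 0.6675, -0.1031,  0.01  ])] centre [0.56325  0.027975 0.01    ] [np.float64(0.23575122481124033), np.float64(0.23762668200351575), np.float64(0.2354055436900329), np.float64(0.2354739263697788)]
post [ 0.5045 -0.0198  0.007 ]
rnd [0.623  0.0747 0.013 ]
sq [ 0.612  -0.0319  0.013 ]
lng [0.5204 0.0881 0.013 ]
scene table z -0.0012698355551169493
tall 643 ztop 0.0963 topmean [0.4327 0.2808 0.0935] rect [430.4 282.4] [54.4 54.3] 19.7 med [0.4448 0.2705 0.0745]
short 520 ztop 0.0633 topmean [0.5687 0.2757 0.0604] rect [568.1 275.8] [53.9 52.1] 81.8 med [0.576  0.2662 0.0549]
bearing 230 ztop 0.0221 topmean [0.4292 0.3976 0.0187] rect [429.  398.6] [58.3 59.9] 54.9 med [0.4306 0.3974 0.0183]
pad 328 ztop 0.0241 topmean [0.582  0.398  0.0207] rect [580.7 399.2] [68.6 41.6] 5.8 med [0.5836 0.3955 0.0202]
relay 414 ztop 0.0361 topmean [ 0.4354 -0.4113  0.0327] rect [ 434.1 -410.9] [46.3 45.8] 56.3 med [ 0.4402 -0.4104  0.0318]
pulley 381 ztop 0.0254 topmean [ 0.43   -0.2694  0.0203] rect [ 429.6 -269.6] [57.6 60.2] 74.3 med [ 0.4328 -0.2697  0.0193]
side table z 0.0004054094904630823
tall 928 ztop 0.0967 topmean [0.4261 0.2857 0.0942] rect [427.9 283.7] [52.4 51.5] 67.3 med [0.4176 0.2974 0.0822]
short 638 ztop 0.0635 topmean [0.5619 0.2799 0.0609] rect [562.8 277.9] [55.2 52.1] 56.5 med [0.5529 0.2881 0.0553]
bearing 473 ztop 0.0223 topmean [0.4252 0.4004 0.0196] rect [425.8 399.2] [57.5 59.4] 39.5 med [0.4244 0.4017 0.0194]
pad 523 ztop 0.0243 topmean [0.5777 0.3998 0.0217] rect [579.  398.4] [67.3 42.3] 5.7 med [0.5742 0.4013 0.0215]
relay 195 ztop 0.0372 topmean [ 0.4293 -0.4091  0.0338] rect [ 429.2 -411.8] [48.  50.5] 61.2 med [ 0.4258 -0.4031  0.0317]
pulley 209 ztop 0.0263 topmean [ 0.4256 -0.2681  0.0216] rect [ 426.1 -271.5] [60.8 54.8] 89.5 med [ 0.4229 -0.2631  0.0201]
```

```bash
python3 - <<'E'
from loc import *
def tips(n,f):
    i=snap(n,f); P=pts(i)
    m=(i['depth']>0)&(np.linalg.norm(P[...,:2]-[.186,-.518],axis=-1)<.08)&(P[...,2]>.12)&(P[...,2]<.4)
    Q=P[m]; print(f,len(Q), np.round(np.sort(Q[:,2])[[0,3,10,30]],4) if len(Q)>40 else '')
tips('scene','s1')
r.set_gripper(0.55,squeeze=40); print(r.current_opening()); tips('scene','s2')
r.set_gripper(0.0);tips('scene','s3')
r.set_gripper(1.0); print(r.current_t())
i=pickle.load(open('pics/scene0.pkl','rb'));P=pts(i)
for u,v in [(410,262),(345,300),(395,290),(435,290),(360,330)]: print(u,v,np.round(P[v,u],3))
E
```

```text
s1 2565 [0.2437 0.2463 0.2481 0.2529]
0.5535189846801273
s2 2454 [0.2344 0.2358 0.2384 0.243 ]
s3 2420 [0.2295 0.2339 0.2368 0.2409]
2.0583
410 262 [0.757 0.084 0.   ]
345 300 [ 0.786 -0.115  0.036]
395 290 [ 0.83  -0.022  0.099]
435 290 [ 0.844  0.1   -0.002]
360 330 [ 0.857 -0.114  0.027]
```

View pics/wrist0.png

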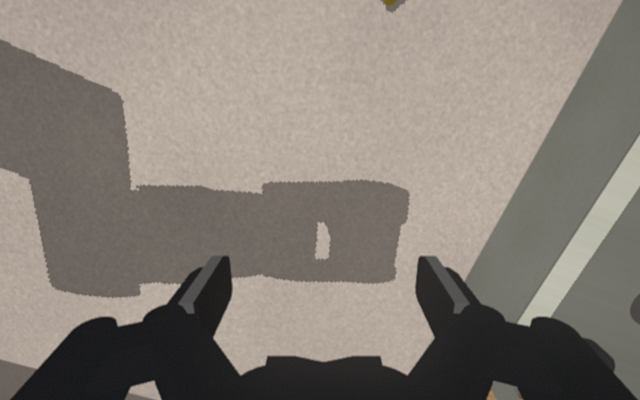

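```bash
python3 - <<'E'
from loc import *
i=pickle.load(open('pics/s3.pkl','rb'));P=pts(i)
T=np.array(i['camera_from_world'])
c=cv2.resize(i['pixels'][0:150,0:150,::-1],None,fx=4,fy=4,interpolation=cv2.INTER_CUBIC)
for z in(.22,.198,.24):
    p=T@[.186,-.518,z,1]; u=p[0]/p[2]*i['fx']+i['cx'];v=p[1]/p[2]*i['fy']+i['cy'];print(u,v); cv2.circle(c,(int(4*u),int(4*v)),3,(0,0,255),-1)
cv2.imwrite('pics/z3.png',c)
for v in range(80,130,3):
    print(v,[ (u,round(float(P[v,u,2]),3)) for u in range(36,76,5)])
E
```

```text
83.57614018318773 120.79047915512493
87.90646395552793 127.31019902631219
79.4947031344085 114.64548223829031
80 [(36, 0.369), (41, 0.372), (46, 0.371), (51, 0.368), (56, 0.363), (61, 0.36), (66, 0.34), (71, 0.331)]
83 [(36, 0.358), (41, 0.365), (46, 0.364), (51, 0.363), (56, 0.358), (61, 0.338), (66, 0.337), (71, 0.334)]
86 [(36, 0.344), (41, 0.351), (46, 0.345), (51, 0.343), (56, 0.335), (61, 0.33), (66, 0.924), (71, 0.327)]
89 [(36, -0.341), (41, 0.345), (46, 0.343), (51, 0.337), (56, 0.336), (61, 0.324), (66, 0.321), (71, 0.321)]
92 [(36, -0.335), (41, 0.339), (46, 0.333), (51, 0.329), (56, 0.332), (61, 0.325), (66, 0.314), (71, 0.312)]
95 [(36, 0.329), (41, 0.327), (46, 0.327), (51, 0.324), (56, 0.318), (61, 0.317), (66, 0.308), (71, 0.308)]
98 [(36, 0.324), (41, 0.323), (46, 0.318), (51, -0.001), (56, 0.312), (61, 0.31), (66, 0.305), (71, 0.284)]
101 [(36, 0.324), (41, 0.321), (46, 0.317), (51, 0.299), (56, -0.002), (61, -0.002), (66, 0.3), (71, -0.002)]
104 [(36, 0.32), (41, 0.317), (46, 0.311), (51, 0.306), (56, 0.286), (61, 0.285), (66, 0.288), (71, 0.284)]
107 [(36, -0.002)
[... 174 characters left out ...]
282), (66, -0.0), (71, 0.269)]
113 [(36, -0.002), (41, 0.002), (46, 0.003), (51, 0.001), (56, 0.001), (61, -0.005), (66, 0.001), (71, 0.252)]
116 [(36, -0.003), (41, 0.0), (46, 0.002), (51, -0.002), (56, -0.0), (61, 0.0), (66, -0.003), (71, -0.0)]
119 [(36, 0.001), (41, -0.003), (46, -0.002), (51, -0.003), (56, 0.0), (61, 0.0), (66, -0.002), (71, -0.001)]
122 [(36, 0.002), (41, -0.004), (46, -0.002), (51, -0.0), (56, 0.002), (61, -0.005), (66, -0.002), (71, -0.002)]
125 [(36, -0.002), (41, -0.002), (46, -0.003), (51, -0.0), (56, -0.002), (61, -0.002), (66, -0.001), (71, 0.001)]
128 [(36, -0.001), (41, -0.004), (46, -0.003), (51, -0.003), (56, 0.924), (61, -0.001), (66, -0.003), (71, -0.002)]
```

View pics/z3.png

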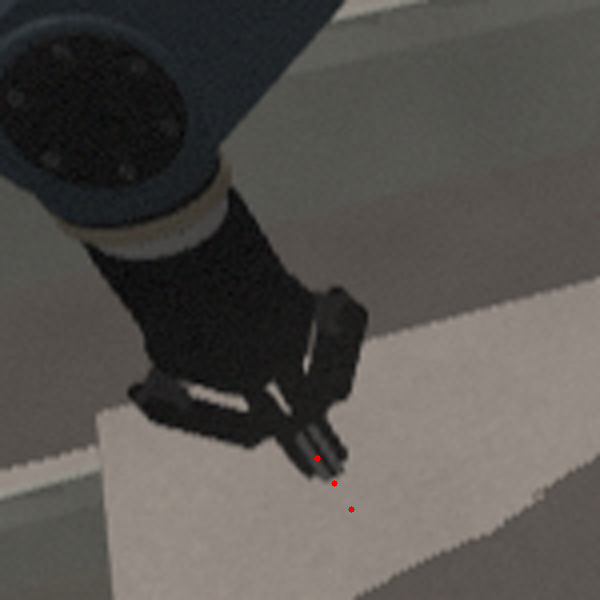

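```bash
python3 - <<'E'
from loc import *
from scipy.spatial.transform import Rotation as Ro
print(r.current_tool_pos(), r.finger_overhang,r.current_q())
T=np.eye(4);T[:3,:3]=Ro.from_quat(r.current_ee_rot()).as_matrix();T[:3,3]=r.current_tool_pos()
def f(n):
    i=snap('wrist',n); P=pts(i,T@i['mount']); print('table z',np.median(P[60:130,150:500,2]))
    Pt=pts(i,np.array(i['mount']))
    for box in [(250,310,190,232),(250,310,415,460),(200,330,260,380)]:
        a=Pt[box[0]:box[1],box[2]:box[3]].reshape(-1,3); d=i['depth'][box[0]:box[1],box[2]:box[3]].ravel()
        a=a[(d>0)&(d<.25)]
        if len(a)>5: print(box,len(a),'z tool pct',np.round(np.percentile(a[:,2],[50,95,99,100]),4))
f('w1'); r.set_gripper(0.0); f('w2'); r.set_gripper(1.0)
E
```

```text
[ 0.18593737 -0.51759998  0.21978681] 0.022 [-1.31057781e+00  3.50695056e-01  1.65181435e+00  1.34280147e-05
  1.13908224e+00 -8.45600823e-02]
table z 8.658450297793774e-06
(250, 310, 190, 232) 1972 z tool pct [-0.0433 -0.0286 -0.0259 -0.0246]
(250, 310, 415, 460) 2052 z tool pct [-0.0435 -0.0285 -0.0257 -0.0242]
table z 1.6851936094908204e-05
(250, 310, 190, 232) 173 z tool pct [-0.0654 -0.0615 -0.0605 -0.0598]
(250, 310, 415, 460) 187 z tool pct [-0.0651 -0.0615 -0.0602 -0.0592]
(200, 330, 260, 380) 7175 z tool pct [-0.0586 -0.0241 -0.0185 -0.0158]
```

View pics/w2.png

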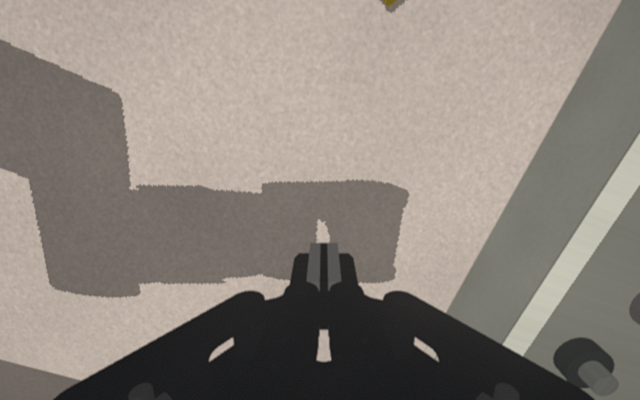

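The cameras put the fingertips behind the TCP, about −24 mm open and −12 to −16 mm shut. The stated overhang is +22 mm. A gentle touch on bare table will show which is right.

```bash
python3 - <<'E'
from h import *
p0=r.current_tool_pos()
r.set_gripper(0.0)
r.move_linear([p0[0],p0[1],.045],vel=.2); f0=np.array(r.current_contact_force()); print(f0)
z=.045
while z>-.03:
    z-=.003
    try: r.move_linear([p0[0],p0[1],z],vel=.03)
    except r.PlanningError as e: print('plan',z,e);break
    f=np.array(r.current_contact_force())-f0
    if abs(f[2])>4: print('contact',z,r.current_tool_pos(),f); break
print(z,r.current_t(),r.current_contact_force())
E
```

```text
[ 0.33275032 -0.09863809  0.29376579]
contact -0.012000000000000007 [ 0.18604707 -0.5180551  -0.01143346] [-1.04068261  2.34367363  8.53838106]
-0.012000000000000007 10.25 [-0.70793228  2.24503554  8.83214686]
```

Contact came at TCP z ≈ −0.011, so the fingers really are about 33 mm shorter than stated, as both cameras showed. I'll use tip = TCP + 11 mm plus the swing. Relay goes first, with a wrist check at hover.

```bash
cat >> loc.py <<'E'
from scipy.spatial.transform import Rotation as Ro
YAW=-0.1115; C0=np.array([.5633,.028])
def cell(ix,iy):
    c,s=np.cos(YAW),np.sin(YAW); return C0+np.array([[c,-s],[s,c]])@[ix*.054,iy*.054]
CELL=dict(post=cell(-1,-1),long=cell(-1,1),round=cell(1,1),square=cell(1,-1))
Q=lambda a:[np.cos(a/2),np.sin(a/2),0,0]
def T():
    t=np.eye(4);t[:3,:3]=Ro.from_quat(r.current_ee_rot()).as_matrix();t[:3,3]=r.current_tool_pos();return t
def wsnap(n):
    t=T(); i=snap('wrist',n); i['camera_from_world']=np.linalg.inv(t@i['mount']); pickle.dump(i,open(f'pics/{n}.pkl','wb')); return i
def proj(i,p):
    q=i['camera_from_world']@np.append(p,1); return q[0]/q[2]*i['fx']+i['cx'],q[1]/q[2]*i['fy']+i['cy']
HZ=.15
def hover(x,y,a,z=HZ): r.move_to([x,y,z],Q(a))
def pick(x,y,z,sq):
    r.move_linear([x,y,z],vel=.15); r.set_gripper(0.0,squeeze=sq); o=r.current_opening()
    r.move_linear([x,y,HZ],vel=.2); print('opening',o,r.current_opening(),'F',np.round(r.current_contact_force(),2),'t',r.current_t())
def place(x,y,z,op=1.0):
    r.move_linear([x,y,z+.02],vel=.2); r.move_linear([x,y,z],vel=.05); print('F',np.round(r.current_contact_force(),1))
    r.set_gripper(op); r.move_linear([x,y,HZ],vel=.25); print('t',r.current_t())
E
python3 - <<'E'
from loc import *
print(CELL)
p=r.current_tool_pos(); r.move_linear([p[0],p[1],.12],vel=.3); r.set_gripper(1.0)
hover(.432,-.411,1.02); i=wsnap('w_relay'); print(r.current_t(),r.current_q())
a=i['pixels'][:,:,::-1].copy()
for p in [(.432,-.411,.034),(.428,-.270,.02)]:
    u,v=proj(i,p); cv2.circle(a,(int(u),int(v)),4,(0,0,255),-1)
cv2.imwrite('pics/w_relay_m.png',a)
P=pts(i,np.linalg.inv(i['camera_from_world']))
m=(i['depth']>.2)&(np.linalg.norm(P[...,:2]-[.432,-.411],axis=-1)<.05)&(P[...,2]>.028)
print(cv2.minAreaRect((P[m][:,:2]*1000).astype(np.float32)))
E
```

```text
{'post': array([ 0.50362679, -0.01965614]), 'long': array([0.51564386, 0.08767321]), 'round': array([0.62297321, 0.07565614]), 'square': array([ 0.61095614, -0.03167321])}
12.725 [-8.40749700e-01  5.10388722e-01  1.59397551e+00 -2.54827959e-04
  1.03768761e+00 -2.87448460e-01]
((433.182373046875, -410.6846618652344), (46.00074005126953, 45.919952392578125), 55.591251373291016)
```

View pics/w_relay_m.png

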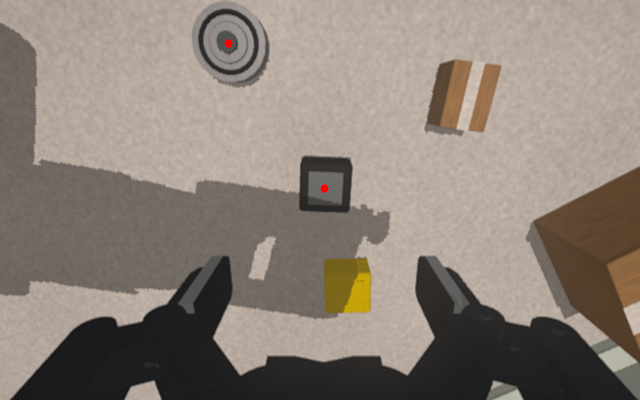

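The wrist view confirms the black relay at (325,185), at (0.433, −0.411) with yaw 55.6°. The pulley at (229,42) has its hub and is left alone.

```bash
python3 - <<'E'
from loc import *
r.move_linear([.433,-.4107,.08],rot=Q(.970),vel=.2)
pick(.433,-.4107,-.006,40)
x,y=CELL['square']
hover(x,y,YAW+np.pi/2); i=wsnap('w_sq'); print(r.current_t())
a=i['pixels'][:,:,::-1].copy()
for n,c in CELL.items():
    u,v=proj(i,[*c,.007]); cv2.drawMarker(a,(int(u),int(v)),(0,0,255),0,12,1)
cv2.imwrite('pics/w_sq_m.png',a)
E
```

```text
opening 0.5372814734909193 0.5335315555123381 F [ 0.91  0.45 -1.84] t 15.3333
16.925
```

View pics/w_sq_m.png

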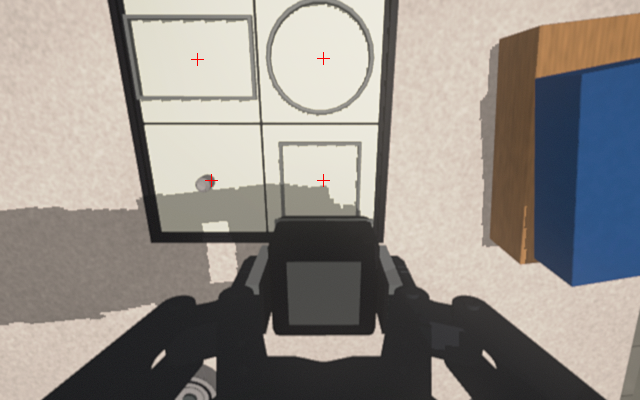

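The relay is held (opening 0.537 ≈ 46 mm). The cell markers fall on their cells, so I'm shifting the tray x by only −1.5 mm before placing.

```bash
sed -i 's/C0=np.array(\[.5633/C0=np.array([.5618/' loc.py; python3 - <<'E'
from loc import *
x,y=CELL['square']
r.move_linear([x,y,.06],vel=.2)
place(x,y,.002)
# go to bearing
hover(.4275,.399,.2); print(r.current_q()); i=wsnap('w_b'); print(r.current_t())
P=pts(i,np.linalg.inv(i['camera_from_world']))
for n,c,zl in(('bearing',(.4275,.399),.012),('pad',(.58,.399),.014),('short',(.5655,.277),.05)):
    m=(i['depth']>.17)&(np.linalg.norm(P[...,:2]-c,axis=-1)<.055)&(P[...,2]>zl)
    if m.sum()>20: print(n,m.sum(),cv2.minAreaRect((P[m][:,:2]*1000).astype(np.float32)))
E
```

```text
F [-1.4  0.2  1.5]
t 19.6417
[ 6.70393808e-01  4.91689932e-01  1.62544850e+00 -1.09178137e-04
  1.02501401e+00  2.04129718e+00]
21.4833
bearing 2352 ((428.3989562988281, 400.5187683105469), (58.779178619384766, 59.005104064941406), 74.11190795898438)
pad 2355 ((565.2415771484375, 399.5591735839844), (35.34453582763672, 40.07463836669922), 5.470796585083008)
short 6046 ((565.768310546875, 282.127197265625), (59.48817825317383, 54.7457389831543), 14.564130783081055)
```

View pics/w_b.png

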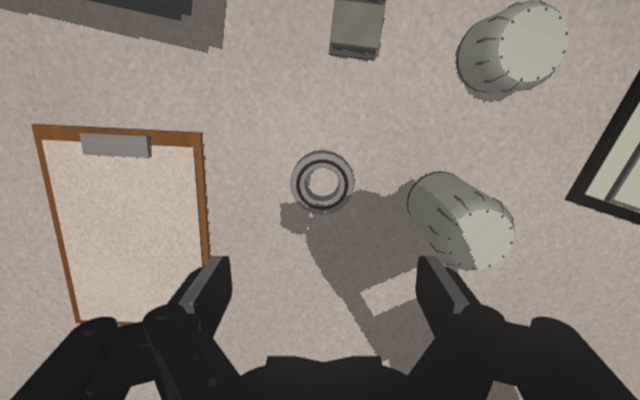

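The open bearing is at (323,182), centre (0.4284, 0.4000). I'll turn the jaws away from the tall filter and pick it.

```bash
python3 - <<'E'
from loc import *
x,y=.4284,.4000
r.move_linear([x,y,.1],rot=Q(1.4),vel=.15)
pick(x,y,-.015,60)
x,y=CELL['post']
hover(x,y,YAW+np.pi/2); wsnap('w_b2'); r.move_linear([x,y,.05],vel=.2);  i=wsnap('w_b3'); print(r.current_t())
snap('scene','s_b3')
E
```

```text
opening 0.6651621427003594 0.6666259299449198 F [-0.78 -0.47 -2.34] t 25.1
27.4167
```

View pics/w_b3.png

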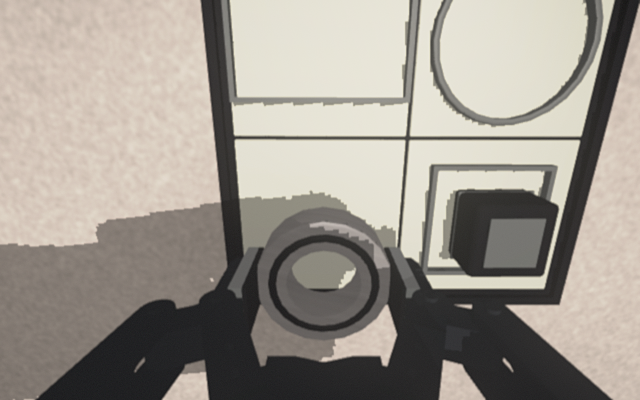

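View pics/w_b2.png

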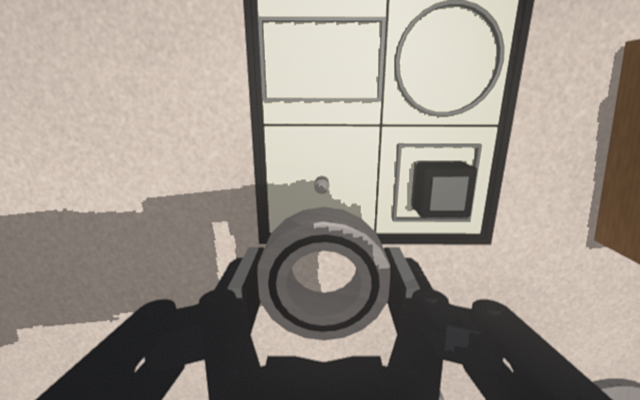

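```bash
python3 - <<'E'
from loc import *
i=pickle.load(open('pics/w_b3.pkl','rb'))
Pt=pts(i,np.array(i['mount'])); m=np.zeros((400,640),bool); m[205:345,255:395]=1
m&=(i['depth']>.05)&(i['depth']<.21)
# ring top-face sample points in tool frame
for (u,v) in [(323,240),(262,285),(385,285),(323,337),(285,325),(362,325),(290,235),(358,235),(323,215),(300,212)]:
    print(u,v,np.round(Pt[v-1:v+2,u-1:u+2].reshape(-1,3).mean(0),4))
E
```

```text
323 240 [ 0.0219  0.0002 -0.0346]
262 285 [ 0.0003 -0.0263 -0.0342]
385 285 [ 0.      0.0271 -0.0337]
323 337 [-0.0273  0.0002 -0.034 ]
285 325 [-0.0206 -0.0171 -0.0341]
362 325 [-0.0209  0.0179 -0.0337]
290 235 [ 0.0239 -0.0134 -0.0342]
358 235 [ 0.0238  0.0146 -0.0338]
323 215 [ 0.03    0.0002 -0.0271]
300 212 [ 0.0256 -0.0109 -0.0113]
```

```bash
python3 - <<'E'
import cv2
a=cv2.imread('pics/w_b3.png'); cv2.imwrite('pics/z_b3.png',cv2.resize(a[190:350,220:430],None,fx=3.5,fy=3.5,interpolation=cv2.INTER_CUBIC))
E
```

```text
(no output)
```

View pics/z_b3.png

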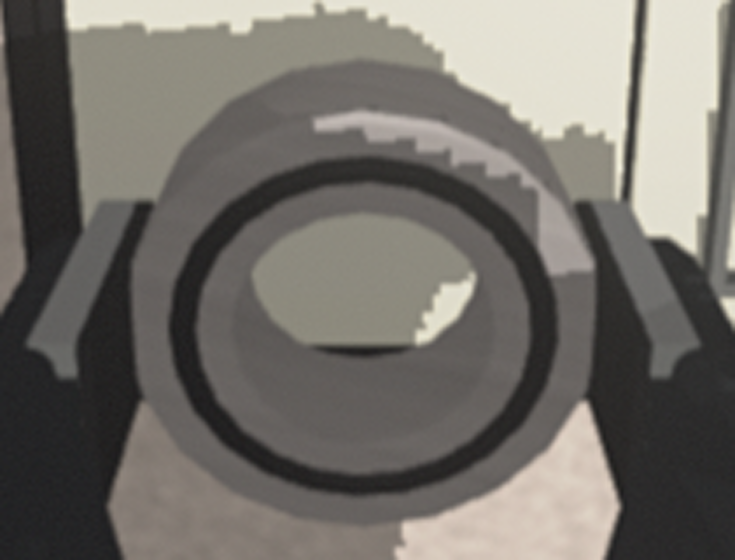

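The bearing is gripped level and centred, its top face at tool z −0.034 all round. Placing it over the post.

```bash
python3 - <<'E'
from loc import *
x,y=CELL['post']
place(x,y,-.0065)
w=wsnap('w_p1')
x,y=.580,.399
hover(x,y,.10); print(r.current_q()); i=wsnap('w_pad'); print(r.current_t())
P=pts(i,np.linalg.inv(i['camera_from_world']))
for n,c,zl in(('pad',(.58,.399),.003),('padtop',(.58,.399),.014),('short',(.5655,.277),.05)):
    m=(i['depth']>.17)&(np.linalg.norm(P[...,:2]-c,axis=-1)<.06)&(P[...,2]>zl)
    if m.sum()>20: print(n,m.sum(),cv2.minAreaRect((P[m][:,:2]*1000).astype(np.float32)))
E
```

```text
F [-0.9 -0.1 -1.9]
t 29.525
[ 5.35569836e-01  6.99398038e-01  1.26522884e+00 -1.66044272e-04
  1.17762410e+00  2.00645318e+00]
31.3917
pad 3484 ((581.073486328125, 400.6877746582031), (80.01372528076172, 39.84272003173828), 4.864986419677734)
padtop 3048 ((580.9556884765625, 400.58935546875), (66.35987091064453, 39.8415412902832), 4.693191051483154)
short 3695 ((568.7000732421875, 281.2080383300781), (54.66301727294922, 59.68061065673828), 44.47963333129883)
```

View pics/w_p1.png

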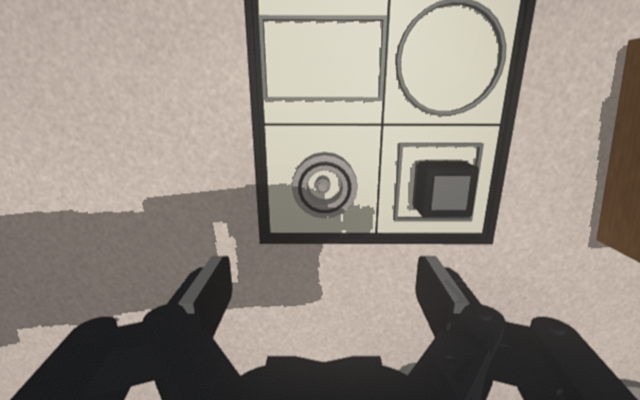

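View pics/w_pad.png

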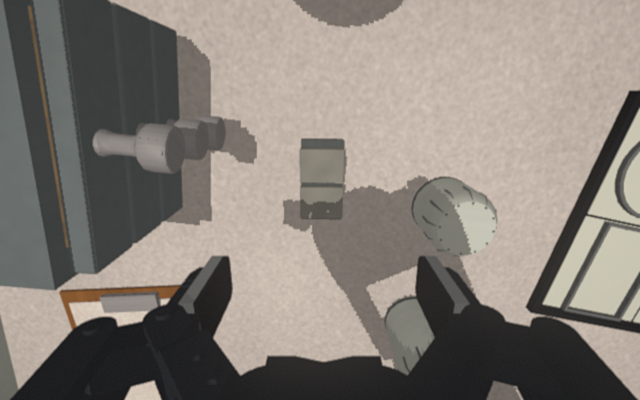

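```bash
python3 - <<'E'
from loc import *
S=[]
for n in('scene0','side0','w_pad'):
    i=pickle.load(open(f'pics/{n}.pkl','rb')); P=pts(i,np.linalg.inv(i['camera_from_world']))
    m=(i['depth']>.17)&(P[...,0]>.48)&(P[...,0]<.68)&(P[...,1]>.43)&(P[...,1]<.75)&(P[...,2]>.02)
    Q_=P[m]; 
    if len(Q_): 
        k=np.argsort(Q_[:,1])[:5]; print(n,len(Q_),np.round(Q_[k],3),'zmax',Q_[:,2].max().round(3))
E
```

```text
scene0 4531 [[0.625 0.484 0.083]
 [0.63  0.484 0.032]
 [0.629 0.485 0.115]
 [0.62  0.485 0.122]
 [0.632 0.485 0.09 ]] zmax 0.155
side0 10514 [[0.619 0.485 0.046]
 [0.612 0.485 0.044]
 [0.619 0.486 0.131]
 [0.614 0.486 0.048]
 [0.609 0.486 0.124]] zmax 0.154
w_pad 25788 [[0.621 0.487 0.127]
 [0.622 0.487 0.128]
 [0.629 0.487 0.128]
 [0.628 0.487 0.035]
 [0.611 0.487 0.084]] zmax 0.152
```

The nearest obstacle is 83 mm from the pad centre, so there's room. Picking the pad.

```bash
python3 - <<'E'
from loc import *
x,y=.581,.4006
r.set_gripper(.72)
r.move_linear([x,y,.08],rot=Q(.084),vel=.2)
pick(x,y,-.007,60)
x,y=CELL['long']
hover(x,y,YAW); i=wsnap('w_pad2'); print(r.current_t())
Pt=pts(i,np.array(i['mount']))
m=(i['depth']>.05)&(i['depth']<.22)&(abs(Pt[...,1])<.018)&(abs(Pt[...,0])<.05)&(Pt[...,2]>-.05)
Q_=Pt[m]; print(len(Q_),np.percentile(Q_[:,0],[1,99]),np.percentile(Q_[:,2],[2,50,98]))
print(np.linalg.lstsq(np.c_[Q_[:,:2],np.ones(len(Q_))],Q_[:,2],rcond=None)[0])
E
```

```text
opening 0.4471252840402853 0.449643171813858 F [ 0.6  -0.42 -4.26] t 34.25
35.5167
12257 [-0.03210216  0.03906502] [-0.02851506 -0.02723311 -0.01040588]
[ 0.14012105 -0.00146349 -0.02598749]
```

View pics/w_pad2.png

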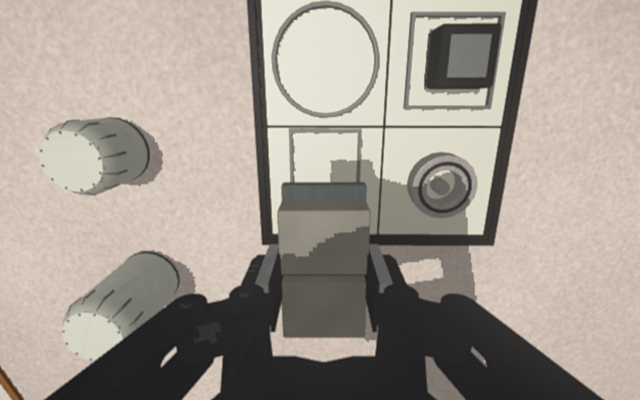

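The pad is level and lined up with the long cell. Placing it, then on to the short filter.

```bash
python3 - <<'E'
from loc import *
x,y=CELL['long']
place(x,y,.001); wsnap('w_pl')
x,y=.5660,.2785
hover(x,y,.4,z=.13); i=wsnap('w_f'); print(r.current_t(),r.current_q())
P=pts(i,np.linalg.inv(i['camera_from_world']))
m=(i['depth']>.1)&(np.linalg.norm(P[...,:2]-[x,y],axis=-1)<.045)&(P[...,2]>.058)
print(m.sum(),cv2.minEnclosingCircle((P[m][:,:2]*1000).astype(np.float32)),P[m].mean(0))
a=i['pixels'][:,:,::-1].copy(); u,v=proj(i,[x,y,.062]); cv2.circle(a,(int(u),int(v)),3,(0,0,255),-1); cv2.imwrite('pics/w_f_m.png',a)
E
```

```text
F [-6.6 -0.1 13.9]
t 38.1333
39.05 [ 3.81381004e-01  5.91670742e-01  1.51056937e+00 -3.22483837e-04
  1.04016206e+00  1.55485948e+00]
7237 ((566.0409545898438, 278.51708984375), 44.9882698059082) [0.56778072 0.28056862 0.11861899]
```

View pics/w_pl.png

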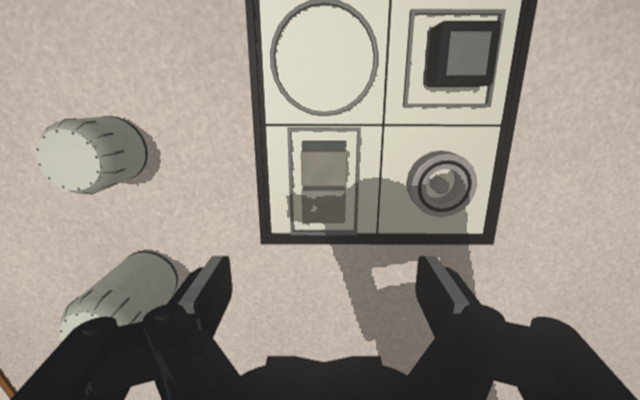

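View pics/w_f_m.png

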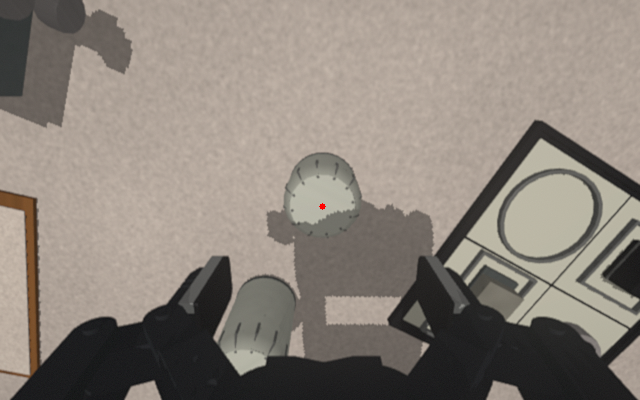

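Filter centre confirmed at (322,206). The pad sits inside the long-cell rim.

```bash
python3 - <<'E'
from loc import *
x,y=.5660,.2785
pick(x,y,-.003,60)
x,y=CELL['round']
hover(x,y,YAW); i=wsnap('w_f2'); print(r.current_t())
E
```

```text
opening 0.68637957203171 0.6824627653109546 F [-1.   -0.32 -3.95] t 41.3667
42.2667
```

View pics/w_f2.png

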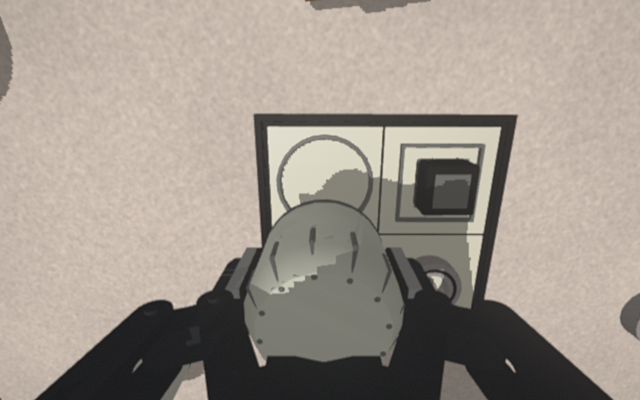

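```bash
python3 - <<'E'
from loc import *
x,y=CELL['round']
r.move_linear([x,y,.06],vel=.2)
place(x,y,.005)
hover(.40,.0,0,z=.30)  # retreat
p=r.current_tool_pos(); i=wsnap('w_end'); s=snap('scene','s_end'); snap('side','side_end'); print(r.current_t())
cv2.imwrite('pics/s_endz.png',cv2.resize(s['pixels'][150:265,290:420,::-1],None,fx=5,fy=5,interpolation=cv2.INTER_CUBIC))
P=pts(s)
for n,c,zl,zc,R in(('round',CELL['round'],.055,.069,.05),('post',CELL['post'],.02,.027,.04),('long',CELL['long'],.022,.029,.05),('square',CELL['square'],.034,.041,.04)):
    for nm in('s_end','side_end','w_end'):
        j=pickle.load(open(f'pics/{nm}.pkl','rb')); P=pts(j,np.linalg.inv(j['camera_from_world']))
        m=(j['depth']>.12)&(np.linalg.norm(P[...,:2]-c,axis=-1)<R)&(P[...,2]>zl)&(P[...,2]<.085)
        if m.sum()>20:
            b=cv2.minAreaRect((P[m][:,:2]*1000).astype(np.float32)); print(n,nm,np.round(np.array(b[0])-c*1000,1),np.round(b[1],0),round(b[2],1),'ztop',np.percentile(P[m][:,2],[50,97]).round(4),'exp',zc)
E
```

```text
F [-3.1  0.1  4.1]
t 44.8667
46.0917
round s_end [ 1.4 -2.1] [58. 54.] 34.3 ztop [0.0669 0.0708] exp 0.069
round side_end [-4.9  1.1] [57. 55.] 34.3 ztop [0.0676 0.0711] exp 0.069
post s_end [ 1.7 -0.5] [56. 60.] 65.0 ztop [0.0255 0.0296] exp 0.027
post side_end [-2.1 -0.9] [59. 58.] 89.5 ztop [0.0264 0.0301] exp 0.027
post w_end [0.4 0. ] [58. 59.] 0.5 ztop [0.0269 0.0287] exp 0.027
long s_end [-0.8 -0.5] [41. 68.] 83.9 ztop [0.0278 0.0309] exp 0.029
long side_end [-2.4  0. ] [42. 69.] 83.3 ztop [0.0286 0.032 ] exp 0.029
long w_end [-0.8  0.4] [41. 66.] 83.5 ztop [0.0288 0.0305] exp 0.029
square s_end [ 1.4 -1.5] [46. 48.] 83.4 ztop [0.0398 0.0431] exp 0.041
square side_end [-2.7 -0.8] [47. 48.] 84.5 ztop [0.0407 0.0445] exp 0.041
```

View pics/s_end.png

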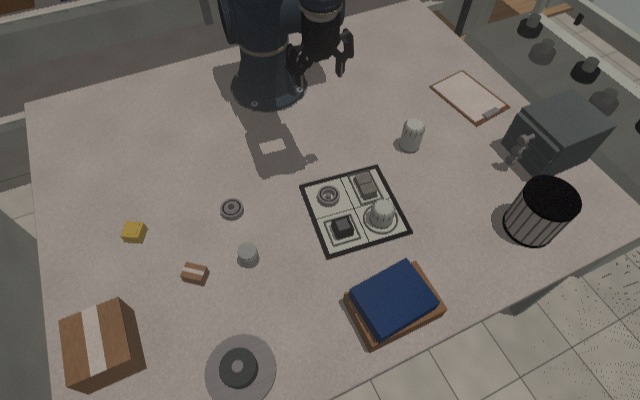

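View pics/w_end.png

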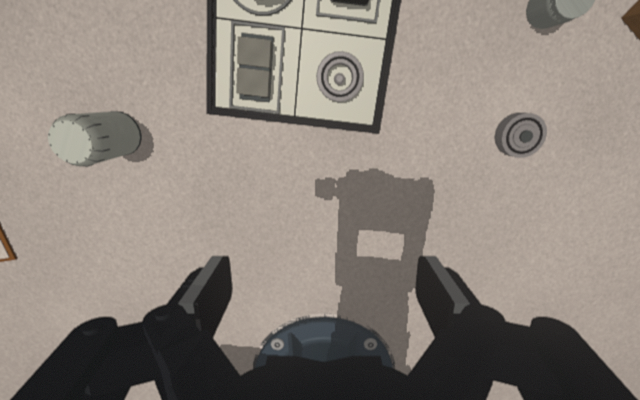

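The final views show all four parts in their cells within a few mm, at the right heights. The tall filter (412,133) and pulley (232,208) are at the same pixels as before. Handing in.

```bash
python3 -c "
from cell import r
print(r.hand_in(), r.current_t())"
```

```text
the job is handed in; nothing more can be done
the job is handed in; nothing more can be done
```

All four parts are packed, and I handed the job in at about 46 s. The interface gives no verdict, so the checks below are my own.

**Placement:** In the last pictures every part is within about 5 mm of its cell centre. The worst is the filter, 4.9 mm off in the side view and 2.5 mm in the scene view. The pad's angle is about 0.5° off the cell's length.

**Height and tilt:** Top heights match parts resting on the cell floor to within about 2 mm. I saw no tilt in the pictures but did not measure it after placing.

**Left alone:** The tall filter, the pulley and the yellow block are at the same pixels as at the start. The robot was clear of everything.

**Disagreements:**
- **Fingertips:** They are not 22 mm ahead of the TCP as stated. Both cameras and a gentle touch on bare table (8.5 N) put them about 11 mm behind it when shut, so I set the grasp heights from that.
- **Bearing grip:** The gripper read about 57 mm on the 60 mm bearing. The wrist depth image showed it level and centred, so I went ahead.
- **Cameras:** The scene and side views differ from each other by up to 6 mm in x, partly because each sees a different side of the part.

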